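Park the pastry brush with its bristles under the dust hood

ROBOT

A 6-joint arm with a two-finger parallel gripper is mounted at the origin on the work surface; the furniture and walls round the work are solid. World frame = base frame: x ahead of the robot, y to its left, z up, the work surface at z = 0. Lengths are in mm, angles in rad, forces in N, time in s.
With the tool pointing down it reaches from about 375 to 925 mm from the base axis. Payload 5.7 kg.
Tool frame: the origin (TCP) lies midway between the tips of the shut fingers; the grasp point (between the pads) lies 19 mm behind it; z points along the fingers, y is the line along which they close (so a half turn about z gives the same grasp; the last joint's range is limited). The gripper opens to 85 mm and grips with 20 to 120 N. Pads are 22 mm wide; open, the fingers measure 114 mm over their backs; the gripper's body (76 mm by 85 mm) begins 54 mm behind the grasp point. The pads swing forward as they close: fully open they stand 13 mm farther back than shut.
Start: joints at [-1.332, 0.359, 1.51, -0, 1.272, -0.115], TCP at [207.862, -562.811, 231.267] pointing down, gripper open.
Joint ranges: [-2.97, 2.97], [-1.01, 2.36], [0.21, 2.38], [-0.96, 4.11], [0.2, 2.71], [-2.98, 2.98]. Speed limits (rad/s): [2.39, 2.39, 3.14, 3.14, 3.14, 3.14].

INTERFACE

Orientations are given as a unit quaternion [w, x, y, z].
In Python, from station import manip gives the robot as it stands. The module is installed in compiled form; this text tells all that it offers.
- The arm moves only by the tool play_rows, never from a script. Its argument "commands" is one flat list of numbers, 7 for each row, row after row: the shift along the tool's x, y, z in cm, then the turn, a rotation vector about the tool's x, y, z in rad, then the gripper command: -1 is fully open, 1 is shut, values between are in proportion. In form: [tx, ty, tz, wx, wy, wz, jaw, tx, ty, tz, wx, wy, wz, jaw, ...]. A call has 1 to 8 rows; each row is the pose to reach, as a shift and turn from the pose commanded when the call began, along the tool's axes at that moment; what a row does not reach only later rows make up. A row lasts 1/8 s, in which the tool goes at most 62.5 mm and 10.7 degrees, less where a joint would pass 70% of its speed; a pose out of reach is approached as far as the arm can. A call with a gripper value outside its range is refused whole. The fingers move at their own pace and stop on an object; "newtons" is the grip in N (left out, the last holds). Time passes only in rows, so rows that repeat a pose let the fingers close. It gives the time, the measured TCP pose, the force, the opening and the grip force at its end, in the units of the state.
- manip.sense(): the state, without advancing time (a new reading comes with each control period).
- manip.snapshot(name): name is "side" or "top" or "wrist"; returns the picture (420x560x3 uint8, red, green, blue); there is no depth.
- manip.camera_info(name): a dict with "fx", "fy", "cx", "cy" (pixels), "k1" (the pictures are not rectified: a ray, as slopes to the right and down, at radius r is drawn at 1 + k1 r^2 times it, then the intrinsics apply), "R" (3x3) and "t" (3): a world point X has camera coordinates R X + t; the wrist camera has in their place "T_tool_cam" (4x4, takes a point from camera to tool coordinates, whose origin is the TCP and whose axes are the flange's). Camera axes: x right, y down, z forward; pixel columns grow to the right and rows downward; lengths in mm; the calibration is good to about 2 mm. A picture is of the moment at which its call begins: read the wrist's pose just before it. camera_info takes no time and is no camera call.
- manip.sign_off(): hands the job in; it is judged then, once.
Trained networks look in the newest picture that a camera, given by its name, has taken for a name from the list of things; names that differ only in an ending like _2 or _b are one class to them, and where a whole thing is asked for, a point or a joint stands for the part that bears it (a point fixed in the world has none). Each returns a list of dicts, best first, with "score" (0 to 1); they miss things now and then, are a little off and sometimes report something else, mostly with a low value. They report only what shows in the picture. A call takes as long as a camera call.
- manip.boxes_of(camera, query): "uv" ([column, row] in pixels, amid what is visible of it).
- manip.place_of(camera, query): "uv" ([column, row] in pixels: a listed point, or the origin of a listed thing).
The state is a dict: "clock": time; "joints": joint angles; "qd": joint speeds; "tau": joint torques, N m; "ee_pos": TCP position; "tool_rot": TCP orientation; "contact_force": force on the tool from outside, world axes, zero at the start; "ft_torque": the same for the moment, N m; "gripper_width": opening from 0.0 (shut) to 1.0 (fully open); "finger_force": force on a finger pad.
Only numpy, scipy, OpenCV 4.12 (cv2) and the standard library are available. Lean on these libraries where they do the work, as an engineer would, in place of code of your own. Each camera call takes 0.05 s, during which the arm holds its last target. There are 200 camera calls.

TASK

Put the pastry brush away: slide its bristle end straight in through the open mouth of the blue dust hood until the bristles are wholly under the roof, about 70 mm in, short of the back wall. Leave the brush lying flat on the board with its handle sticking straight out of the mouth, and let go of it.

Things in the scene. Friction and masses are not known exactly. Their poses are not given: they have to be found in the camera images.
- brush_middle (a point): Centre of the loose pastry brush, 6 mm above its underside: 212 mm long, 38 wide at the bristle end, 12 thick, 50 g; brown wooden handle, metal collar, pale bristles. x points along the brush to the bristles, z up. The handle, from 14 to 106 mm behind the centre (-x), is at most 20 mm wide, 11 thick; grip across it 20 mm behind the centre. Spatula and teaspoon are bystanders.
- bristle_tip (a point): Front end of the bristles of the pastry brush, half-way up: 106 mm from the brush's middle along its x. Same axes as brush_middle. The bristles and collar take up the last 69 mm behind it. The brush lies flat on a wooden pastry board, 18 mm thick, that lies fixed on the table (top at z = 0.018); the hood stands on the same board.
- hood_mouth (a point): Middle of the mouth of the fixed blue dust hood, level with the board's top. Hood 88 mm wide, 88 deep, 55 high; 4 mm thick roof, side walls and back wall, no floor; a 16 mm screw flange, 3 mm high, along each side. Only the mouth is open: 80 mm wide, 47 high, with a dark lip above. x points level into the hood (back wall 84 mm in), z up. The mouth faces roughly to the robot's left.

How it is judged (in metres and radians):
At the end, for the whole second after the job is handed in: The bristle tip is under the hood, 50 to 86 mm inside the mouth and within its walls; the brush points straight in to within about 15 degrees, handle outward, and lies flat on the board (x of bristle_tip in the frame of hood_mouth between 0.05 and 0.086 m and y of bristle_tip in the frame of hood_mouth between -0.036 and 0.036 m and angle between the x axis of brush_middle and the x axis of hood_mouth, either way round below 0.27 rad and x of brush_middle in the frame of hood_mouth below -0.01 m and z of each of bristle_tip, brush_middle in the frame of hood_mouth below 0.014 m and angle between brush_middle's own z axis and vertical below 0.15 rad); the robot touches nothing.
It also fails if it takes over 38 s, if anything falls off the work surface, if the arm or the gripper's body presses on something with over 40 N, if the wrist force passes 120 N, or if a joint passes its speed limit or range.

## Working session

There is one attempt and no reset: what is moved stays moved. The work goes in short steps, Python scripts to look and compute and a tool call to move; the robot and the scene stay as the last step left them, time stands still between calls to the robot, and variables do not carry over. Pictures are saved under pics/ and viewed, at most 10 in all, crops included, and the job is handed in when it is done.

Besides the shell and the picture viewer there is one more tool, called after "Call:" as a command line: name --argument value ..., lists and objects as JSON in quotes. play_rows: Moves the arm, as the interface text tells. Its arguments: {"type":"object","properties":{"commands":{"type":"array","items":{"type":"number"}},"newtons":{"type":"number"}},"required":["commands"]}

```bash
mkdir -p pics; cat > h.py <<'E'
import numpy as np, cv2
from scipy.spatial.transform import Rotation as Ro
from station import manip as m
def RT(q): return Ro.from_quat([q[1],q[2],q[3],q[0]]).as_matrix()
def mm(p):
    p=np.array(p,float); return p*1000 if np.abs(p).max()<5 else p
def ray(cam,uv,st=None):
    c=m.camera_info(cam)
    d=np.array([(uv[0]-c['cx'])/c['fx'],(uv[1]-c['cy'])/c['fy']]); s=d.copy()
    for _ in range(20): s=d/(1+c['k1']*(s@s))
    v=np.array([*s,1.])
    if cam=='wrist':
        T=np.array(c['T_tool_cam']); R=RT(st['tool_rot'])
        return R@T[:3,3]+np.array(st['ee_pos']), R@T[:3,:3]@v
    R=np.array(c['R']); return -R.T@np.array(c['t']), R.T@v
def onz(cam,uv,z,st=None):
    o,d=ray(cam,uv,st); return o+d*(z-o[2])/d[2]
E
python3 - <<'E'
from h import *
s=m.sense(); print(s)
z={'brush_middle':24,'bristle_tip':24,'hood_mouth':18}
for cam in ['top','side']:
    im=m.snapshot(cam); cv2.imwrite(f'pics/{cam}0.png',im[:,:,::-1])
    for q in z:
        for f in (m.place_of,):
            for r in f(cam,q)[:3]: print(cam,q,r['score'],np.round(r['uv']),onz(cam,r['uv'],z[q]).round(1))
E
```

```text
{'clock': 0.0, 'joints': array([-1.33208579e+00,  3.59532771e-01,  1.51144197e+00,  5.20311815e-06,
        1.27251925e+00, -1.15102543e-01]), 'qd': array([ 1.47301260e-04, -6.91291209e-04, -6.99129547e-04, -1.09493279e-03,
       -2.04694807e-03,  8.89335019e-05]), 'tau': array([-6.12631284e-04, -5.27612615e+01, -2.78616267e+01, -3.05635022e-04,
        1.30797757e-02, -1.77797642e-05]), 'ee_pos': array([ 207.71460013, -562.16015093,  230.43344309]), 'tool_rot': array([-9.49005327e-04,  9.84392496e-01,  1.75984405e-01, -5.62364019e-05]), 'contact_force': array([-0.44607674,  0.51749989,  0.22901465]), 'ft_torque': array([-0.01972469,  0.01822047,  0.0072564 ]), 'finger_force': 0.0, 'gripper_width': 1.0016448229554478}
top brush_middle 0.79 [167. 204.] [505.5 241.1  24. ]
top bristle_tip 0.7 [225. 212.] [492.6 139.3  24. ]
side brush_middle 0.77 [181. 278.] [505.6 234.   24. ]
side brush_middle 0.46 [309. 182.] [ 481.7 -182.6   24. ]
side bristle_tip 0.8 [225. 253.] [486.1 139.8  24. ]
side hood_mouth 0.66 [311. 180.] [ 486.5 -202.    18. ]
```

View pics/top0.png

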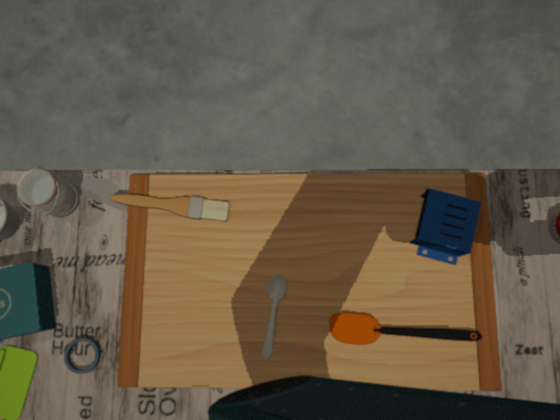

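View pics/side0.png

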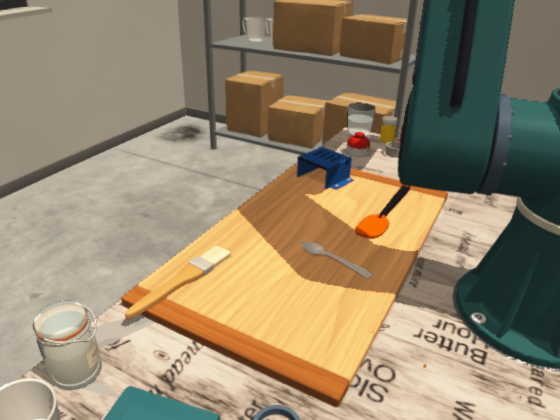

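The top view shows the brush from its handle end at (113,198) to its bristle tip at (229,210). The hood's mouth edge runs from (427,190) to (415,243), and the spoon and spatula lie clear of the straight path.

```bash
python3 - <<'E'
from h import *
im=cv2.imread('pics/top0.png'); cv2.imwrite('pics/top0h.png',cv2.resize(im[170:280,390:500],None,fx=5,fy=5,interpolation=2))
a=[onz('top',p,24)[:2] for p in [(113,198),(229,210)]]; print('brush ends',a, np.linalg.norm(a[1]-a[0]))
s=m.sense(); g=(np.array([505.5,238])-20*np.array([-.13,-.99])); 
R=RT(s['tool_rot']); print(R.round(3)); print('grip',g,'tool delta',R.T@(np.array([*g,150])-s['ee_pos']))
E
```

```text
brush ends [array([517.30197232, 337.35990609]), array([495.59181927, 131.82984633])] 206.6735014796074
[[ 0.938  0.346 -0.   ]
 [ 0.346 -0.938  0.   ]
 [ 0.    -0.    -1.   ]]
grip [508.1 257.8] tool delta [ 565.91584859 -665.6439299    81.43536423]
```

View pics/top0h.png

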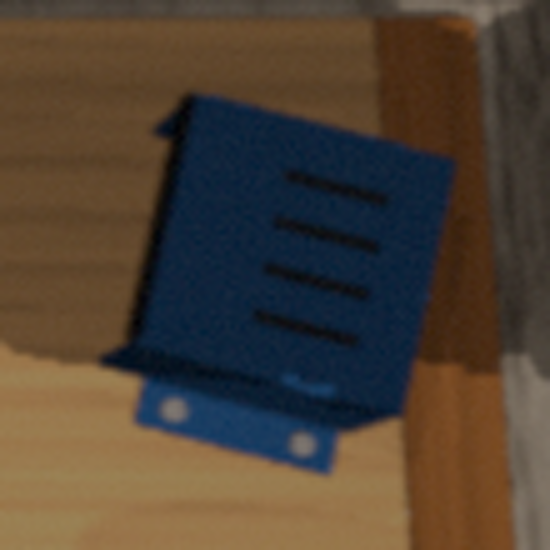

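```bash
python3 - <<'E'
from h import *
P=[onz('top',np.array(p)/5+[390,170],73) for p in [(190,95),(135,347),(403,413),(455,158)]]
P=np.array(P)[:,:2]; print(P.round(1)); 
print('mouth',(P[0]+P[1])/2, 'axis deg',[np.degrees(np.arctan2(*(v[::-1]))) for v in (P[3]-P[0],P[2]-P[1])],'width dir',np.degrees(np.arctan2(*((P[0]-P[1])[::-1]))), np.linalg.norm(P[0]-P[1]),np.linalg.norm(P[3]-P[0]))
print(onz('top',np.array((103,358))/5+[390,170],18))
c=m.camera_info('wrist');print(np.round(c['T_tool_cam'],2),c['fx'])
s=m.sense();R=RT(s['tool_rot']);print(R.T@(np.array([480,-190,330])-s['ee_pos']))
E
```

```text
[[ 520.6 -200.4]
 [ 437.3 -178.6]
 [ 416.2 -262.2]
 [ 499.4 -284.4]]
mouth [ 478.93707549 -189.45826119] axis deg [np.float64(-104.1802054452861), np.float64(-104.17242817352792)] width dir -14.66699351857631 86.11293142262784 86.6882747779367
[ 441.22324314 -181.53482926   18.        ]
[[  -0.     -0.95   -0.3    76.12]
 [   1.     -0.     -0.     -0.78]
 [   0.     -0.3     0.95 -142.68]
 [   0.      0.      0.      1.  ]] 372.4429861243344
[ 384.42660359 -255.3819139   -98.73450609]
```

Call:
play_rows --commands '[43.2, -38.6, 3, 0, 0, -1.113, -1, 43.2, -38.6, 3, 0, 0, -1.113, -1, 43.2, -38.6, 3, 0, 0, -1.113, -1, 43.2, -38.6, 3, 0, 0, -1.113, -1, 43.2, -38.6, 3, 0, 0, -1.113, -1, 43.2, -38.6, 3, 0, 0, -1.113, -1, 43.2, -38.6, 3, 0, 0, -1.113, -1, 43.2, -38.6, 3, 0, 0, -1.113, -1]'

```text
clock: 1.4
ee_pos: [442.8, -120.0, 205.8]
tool_rot: [0.001, 0.743, 0.669, 0.0]
contact_force: [1.4, -0.1, 0.7]
gripper_width: 0.997
finger_force: 0.0
```

```bash
python3 - <<'E'
from h import *
s=m.sense();R=RT(s['tool_rot']);print(s['clock'],s['ee_pos'],R.round(3),R.T@(np.array([508,258,170])-s['ee_pos']), s['joints'].round(2))
E
```

```text
1.4 [ 442.84836828 -119.99586908  205.75705878] [[ 0.104  0.995  0.001]
 [ 0.995 -0.104 -0.   ]
 [-0.     0.001 -1.   ]] [382.73280043  25.46683141  35.65421969] [-0.42  0.18  1.84  0.    1.12 -0.31]
```

Call:
play_rows --commands '[37, 2.5, 3.5, 0, 0, 0, -1, 37, 2.5, 3.5, 0, 0, 0, -1, 37, 2.5, 3.5, 0, 0, 0, -1, 37, 2.5, 3.5, 0, 0, 0, -1, 37, 2.5, 3.5, 0, 0, 0, -1, 37, 2.5, 3.5, 0, 0, 0, -1, 37, 2.5, 3.5, 0, 0, 0, -1, 37, 2.5, 3.5, 0, 0, 0, -1]'

```text
clock: 2.4
ee_pos: [504.7, 243.4, 170.2]
tool_rot: [0.0, 0.743, 0.67, -0.001]
contact_force: [-0.4, 0.1, 0.3]
gripper_width: 0.995
finger_force: 0.0
```

```bash
python3 - <<'E'
from h import *
s=m.sense();R=RT(s['tool_rot']);print(s['ee_pos'],R.round(3))
im=m.snapshot('wrist'); cv2.imwrite('pics/w1.png',im[:,:,::-1])
for q in ('brush_middle','bristle_tip'):
    for r in m.place_of('wrist',q)[:2]: print(q,r['score'],np.round(r['uv']),onz('wrist',r['uv'],24,s).round(1))
E
```

```text
[504.65864951 243.36971902 170.23881783] [[ 0.103  0.995 -0.001]
 [ 0.995 -0.103 -0.001]
 [-0.001 -0.001 -1.   ]]
brush_middle 0.93 [288. 196.] [508.1 241.4  24. ]
bristle_tip 0.75 [282. 310.] [491.9 138.2  24. ]
```

View pics/w1.png

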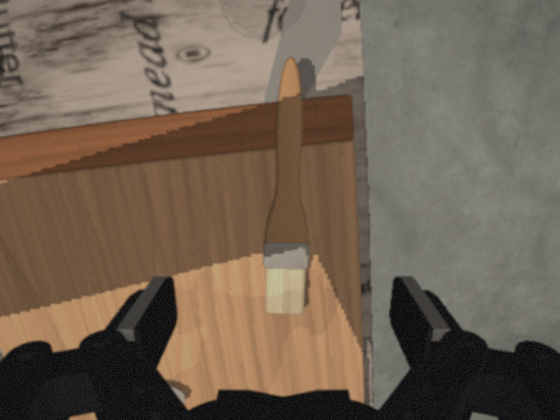

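The wrist view shows the brush nearly parallel to the tool's x axis: handle end (290,58), bristle end (286,312), collar (286,250). Nothing obstructs either side of it.

```bash
python3 - <<'E'
from h import *
s=m.sense();R=RT(s['tool_rot'])
a,b=[onz('wrist',p,24,s) for p in ((290,58),(286,312))]
d=(b-a)/np.linalg.norm(b-a);print(a,b,np.linalg.norm(b-a),np.degrees(np.arctan2(d[1],d[0])))
mid=b-106*d; g=b-126*d;print(mid,g)
g[2]=22;print(R.T@(g-s['ee_pos']), 'x tool deg',np.degrees(np.arctan2(R[1,0],R[0,0])))
E
```

```text
[520.40459803 344.48815565  24.        ] [495.41915474 133.94855666  24.        ] 212.01696893573873 -96.76783028860265
[507.91087652 239.20993081  24.        ] [510.26780516 259.07056744  24.        ]
[ 17.35153649   3.50056468 148.63039747] x tool deg 83.94591962246919
```

Call:
play_rows --commands '[1.7, 0.35, 6, 0, 0, 0, -1, 1.7, 0.35, 10, 0, 0, 0, -1, 1.7, 0.35, 13, 0, 0, 0, -1, 1.7, 0.35, 14.8, 0, 0, 0, -1, 1.7, 0.35, 14.8, 0, 0, 0, -1, 1.7, 0.35, 14.8, 0, 0, 0, 1, 1.7, 0.35, 14.8, 0, 0, 0, 1, 1.7, 0.35, 14.8, 0, 0, 0, 1]' --newtons 40

```text
clock: 3.55
ee_pos: [511.0, 260.5, 23.4]
tool_rot: [0.0, 0.743, 0.669, 0.001]
contact_force: [-0.0, 0.1, 0.8]
gripper_width: 0.379
finger_force: 0.0
```

Call:
play_rows --commands '[0, 0, 0, 0, 0, 0, 1, 0, 0, 0, 0, 0, 0, 1, 0, 0, 0, 0, 0, 0, 1, 0, 0, 0, 0, 0, 0, 1]'

```text
clock: 4.05
ee_pos: [510.7, 260.5, 23.3]
tool_rot: [0.0, 0.743, 0.669, 0.0]
contact_force: [0.3, -0.3, 5.3]
gripper_width: 0.195
finger_force: 38.8
```

Call:
play_rows --commands '[0, 0, -5, 0, 0, 0, 1, -5, 0.6, -5, 0, 0, 0.03, 1, -10, 1.3, -5, 0, 0, 0.06, 1, -15, 2, -5, 0, 0, 0.1, 1, -20, 2.7, -5, 0, 0, 0.131, 1, -25, 3.3, -5, 0, 0, 0.131, 1, -29.3, 3.95, -5, 0, 0, 0.131, 1, -29.3, 3.95, -5, 0, 0, 0.131, 1]'

```text
clock: 5.05
ee_pos: [519.9, -38.0, 72.7]
tool_rot: [0.001, 0.786, 0.618, 0.0]
contact_force: [0.1, -0.1, 0.3]
gripper_width: 0.192
finger_force: 39.5
```

```bash
python3 - <<'E'
from h import *
s=m.sense();R=RT(s['tool_rot']);print(s['clock'],s['ee_pos'],R.round(3),s['gripper_width'])
for cam in ('side','top','wrist'):
    im=m.snapshot(cam); cv2.imwrite(f'pics/{cam}2.png',im[:,:,::-1])
    for q,z in (('hood_mouth',18),('bristle_tip',74)):
        for r in m.place_of(cam,q)[:1]: print(cam,q,r['score'],np.round(r['uv']),onz(cam,r['uv'],z,s).round(1))
a=cv2.imread('pics/side2.png');b=cv2.imread('pics/wrist2.png')
cv2.imwrite('pics/sw2.png',np.hstack([a[100:300,180:460].repeat(2,0).repeat(2,1)[:400,:400],b[:400,80:480]]))
print(R.T@(np.array([480+57.4*.247,-190+57.4*.969,24])-s['ee_pos']))
E
```

```text
5.05 [519.91212274 -37.98639703  72.70488517] [[ 0.237  0.972  0.001]
 [ 0.972 -0.237 -0.001]
 [-0.     0.001 -1.   ]] 0.19246420027099834
side hood_mouth 0.6 [308. 182.] [ 487.9 -190.4   18. ]
side bristle_tip 0.69 [310. 163.] [ 477.5 -171.8   74. ]
[-99.72979582  -2.26568571  48.73260428]
```

View pics/sw2.png

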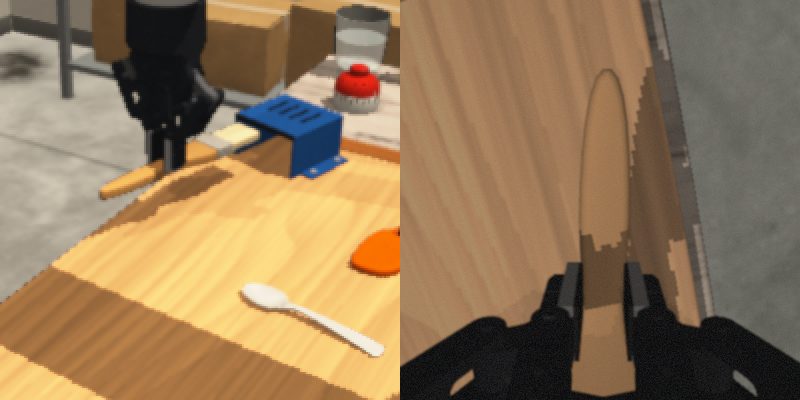

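The brush is held level, aimed at the hood mouth and clear of it. Next I'll lower it to just above the board and slide it in.

Call:
play_rows --commands '[0, 0, 3, 0, 0, 0, 1, 0, 0, 4.6, 0, 0, 0, 1, 0, 0, 4.6, 0, 0, 0, 1, -2, 0, 4.6, 0, 0, 0, 1, -4, 0, 4.6, 0, 0, 0, 1, -5, 0, 4.6, 0, 0, 0, 1, -6, 0, 4.6, 0, 0, 0, 1, -6, 0, 4.6, 0, 0, 0, 1]'

```text
clock: 6.5
ee_pos: [505.4, -94.1, 26.7]
tool_rot: [0.0, 0.785, 0.619, 0.0]
contact_force: [-1.1, -0.1, -1.2]
gripper_width: 0.197
finger_force: 39.5
```

```bash
python3 - <<'E'
from h import *
s=m.sense();print(s['ee_pos'],s['contact_force'])
a=m.snapshot('side')[:,:,::-1];b=m.snapshot('top')[:,:,::-1]
f=lambda i,k:cv2.resize(i,None,fx=k,fy=k,interpolation=2)
cv2.imwrite('pics/st3.png',np.hstack([f(a[130:230,220:320],4),f(b[160:260,370:470],4)]))
R=RT(s['tool_rot']);print(R.T@(np.array([480+57.4*.247,-190+57.4*.969,23.5])-s['ee_pos']))
E
```

```text
[505.40350523 -94.05124833  26.67179966] [-1.11525095 -0.1145577  -1.15817232]
[-41.83513593  -1.49265179   3.16701444]
```

View pics/st3.png

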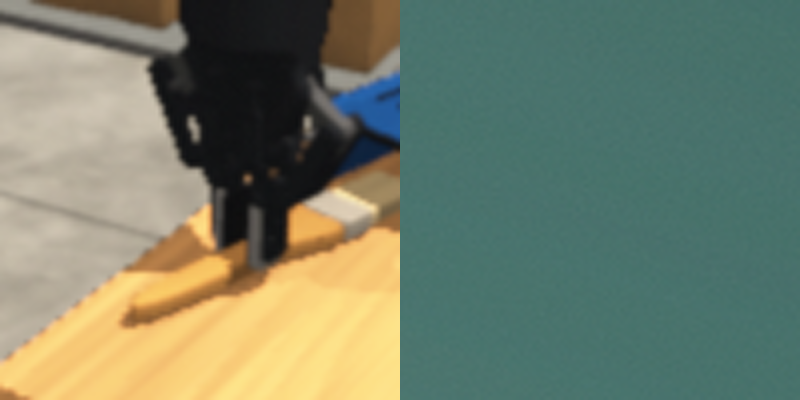

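Call:
play_rows --commands '[-1.5, 0, 0, 0, 0, 0, 1, -3, 0, 0, 0, 0, 0, 1, -4.2, 0, 0, 0, 0, 0, 1, -4.2, 0, 0, 0, 0, 0, 1, -4.2, 0, 0.3, 0, 0, 0, 1, -4.2, 0, 0.3, 0, 0, 0, 1]'

```text
clock: 7.35
ee_pos: [495.5, -134.2, 23.3]
tool_rot: [-0.0, 0.785, 0.619, -0.0]
contact_force: [-0.1, -0.4, -0.0]
gripper_width: 0.194
finger_force: 39.5
```

```bash
python3 - <<'E'
from h import *
s=m.sense();print(s['ee_pos'],s['contact_force'])
a=m.snapshot('side')[:,:,::-1];b=m.snapshot('wrist')[:,:,::-1]
f=lambda i,k:cv2.resize(i,None,fx=k,fy=k,interpolation=2)
cv2.imwrite('pics/st4.png',np.hstack([f(a[120:220,250:350],4),b[:400,80:480]]))
E
```

```text
[ 495.52635361 -134.24641594   23.32810927] [-0.10742837 -0.41743972 -0.01120353]
```

View pics/st4.png

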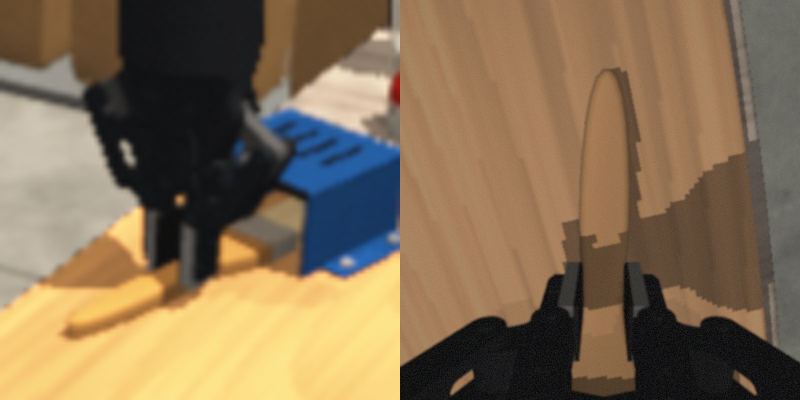

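The bristles are inside the hood and the collar is at the mouth, with the brush on the board and no contact force. I'll open the gripper and lift away.

Call:
play_rows --commands '[0, 0, 0, 0, 0, 0, -0.2, 0, 0, 0, 0, 0, 0, -0.4, 0, 0, 0, 0, 0, 0, -1, 0, 0, 0, 0, 0, 0, -1, 0, 0, 0, 0, 0, 0, -1, 0, 0, 0, 0, 0, 0, -1, 0, 0, -3, 0, 0, 0, -1, 0, 0, -8, 0, 0, 0, -1]'

```text
clock: 8.45
ee_pos: [494.0, -133.9, 102.9]
tool_rot: [-0.002, 0.785, 0.619, -0.001]
contact_force: [0.7, -1.1, -0.5]
gripper_width: 0.999
finger_force: 0.0
```

Call:
play_rows --commands '[2, 0, -5, 0, 0, 0, -1, 6, 0, -10, 0, 0, 0, -1, 10, 0, -15, 0, 0, 0, -1, 14, 0, -17, 0, 0, 0, -1, 14, 0, -17, 0, 0, 0, -1, 14, 0, -17, 0, 0, 0, -1]'

```text
clock: 9.2
ee_pos: [527.5, 1.5, 272.8]
tool_rot: [-0.0, 0.785, 0.62, -0.001]
contact_force: [-0.4, -0.8, -0.0]
gripper_width: 0.995
finger_force: 0.0
```

```bash
python3 - <<'E'
from h import *
s=m.sense();print(s['ee_pos'],s['clock'])
a=m.snapshot('side')[:,:,::-1]
for q,z in (('brush_middle',24),('bristle_tip',24),('hood_mouth',18)):
    for r in m.place_of('side',q)[:1]: print('side',q,r['score'],np.round(r['uv']),onz('side',r['uv'],z,s).round(1))
b=m.snapshot('wrist')[:,:,::-1]
for q,z in (('brush_middle',24),('hood_mouth',18)):
    for r in m.place_of('wrist',q)[:1]: print(q,r['score'],np.round(r['uv']),onz('wrist',r['uv'],z,s).round(1))
f=lambda i,k:cv2.resize(i,None,fx=k,fy=k,interpolation=2)
cv2.imwrite('pics/st5.png',np.hstack([f(a[120:220,250:350],4),b[20:420,80:480]]))
E
```

```text
[527.45314588   1.46673983 272.82490191] 9.2
side brush_middle 0.63 [304. 186.] [ 481.1 -154.8   24. ]
side bristle_tip 0.56 [332. 172.] [ 456.3 -255.9   24. ]
side hood_mouth 0.79 [306. 180.] [ 494.6 -196.3   18. ]
brush_middle 0.88 [285. 300.] [ 491.8 -152.1   24. ]
```

View pics/st5.png

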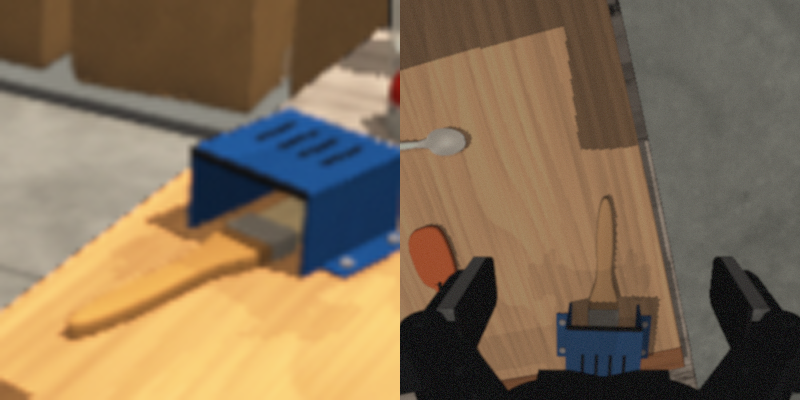

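The brush lies flat and straight in the hood, with the handle out and the collar at the mouth. I'll check the depth from handle end (285,217) and roof lip (284,350) before handing in.

```bash
python3 - <<'E'
from h import *
s=m.sense();u=np.array([-.247,-.969])
h=onz('wrist',(285,217),24,s)[:2]
for v in (334,340,348): 
    l=onz('wrist',(284,v),73,s)[:2]; print(l.round(),'depth',212-(l-h)@u)
print(h)
E
```

```text
[ 488. -165.] depth 94.3069800146157
[ 486. -173.] depth 86.4810434516774
[ 483. -183.] depth 75.86621503625688
[516.50559331 -50.76907861]
```

```bash
python3 - <<'E'
import cv2
b=cv2.imread('pics/st5.png'); cv2.imwrite('pics/z.png',cv2.resize(b[270:390,540:670],None,fx=4,fy=4,interpolation=2))
E
```

```text
(no output)
```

View pics/z.png

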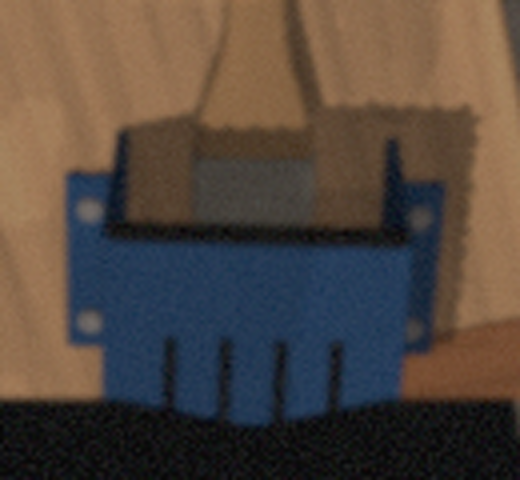

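```bash
python3 -c "
from h import *
print(m.sign_off())"
```

```text
the job is handed in; nothing more can be done
None
```

The brush is in the hood, bristles about 75 mm in by my last camera measurement, lying flat with its handle straight out and released; I handed the job in about 9 s into the 38 s limit and saw no verdict.

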